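Hang the insole pattern and hold the punch stop at the third click

ROBOT

A 6-joint arm with a two-finger parallel gripper is mounted at the origin on the work surface. World frame = base frame: x ahead of the robot, y to its left, z up, the work surface at z = 0. Lengths are in mm, angles in rad, forces in N, time in s.
With the tool pointing down it reaches from about 275 to 825 mm from the base axis. Payload 5.2 kg.
Tool frame: the origin (TCP) lies on the centre line of the jaws, within the pads' length; the fingertips stand 25 mm ahead of it and the grasp point (between the pads) lies 6 mm ahead of it; z points along the fingers, y is the line along which they close (so a half turn about z gives the same grasp; the last joint's range is limited). The gripper opens to 93 mm and grips with 3 to 60 N. Pads are 15 mm wide; open, the fingers measure 128 mm over their backs; the gripper's body (75 mm by 188 mm) begins 65 mm behind the grasp point.
Start: joints at [0.957, 0.259, 1.535, -0, 1.348, -0.203], TCP at [219.618, 504.255, 243.653] pointing down, gripper open.
Joint ranges: [-3.14, 3.14], [-0.91, 2.08], [0.19, 2.58], [-1.22, 4.36], [0.22, 2.71], [-3.12, 3.12]. Speed limits (rad/s): [2.57, 2.57, 3.14, 3.14, 3.14, 3.14].

INTERFACE

Orientations are given as a unit quaternion [x, y, z, w].
In Python, from workcell import telemetry, vision, r gives the robot as it stands.
- The arm moves only by the tool move_arm, never from a script. Its argument "steps" is a list of rows, each a list of 7 numbers: the turn, a rotation vector about the tool's x, y, z in degrees, then the shift along the tool's x, y, z in cm, then the closure, from 0 (fully open) to 1 (shut). In form: [[rx, ry, rz, x, y, z, gripper], ...]. A call has 1 to 5 rows; each row shifts and turns the commanded pose from where the row before left it, along the tool's axes as they then stand; what a row does not reach is not made up. A row lasts 1/10 s, in which the tool goes at most 50 mm and 8.59 degrees, less where a joint would pass 70% of its speed; a pose out of reach is approached as far as the arm can. A call with a gripper value outside its range is refused whole. The fingers move at their own pace and stop on an object; the grip force is fixed at half the most. Time passes only in rows, so rows that do not move let the fingers close. It gives the time, the measured TCP pose, the force, the opening and the grip force at its end, in the units of the state.
- telemetry.state(): the state, without advancing time (a new reading comes with each control period).
- vision.grab_frame(name): name is "side" or "top"; returns (picture, depth): 420x560x3 uint8, red, green, blue; 420x560 float32, mm along the optical axis (not along the pixel's ray), 0 where there is no reading.
- vision.calibration(name): a dict with "fx", "fy", "cx", "cy" (pixels), "D" ([k1, k2, p1, p2, k3] as OpenCV has them; the pictures are not rectified), "R" (3x3) and "t" (3): a world point X has camera coordinates R X + t. Camera axes: x right, y down, z forward; pixel columns grow to the right and rows downward; lengths in mm; the calibration is good to about 2 mm. A picture is of the moment at which its call begins. calibration takes no time and is no camera call.
- r.sign_off(): hands the job in; it is judged then, once.
Trained networks look in the newest picture that a camera, given by its name, has taken for a name from the list of things; names that differ only in an ending like _2 or _b are one class to them, and where a whole thing is asked for, a point or a joint stands for the part that bears it (a point fixed in the world has none). Each returns a list of dicts, best first, with "p" (0 to 1); they miss things now and then, are a little off and sometimes report something else, mostly with a low value. They report only what shows in the picture. A call takes as long as a camera call. They do not tell look-alikes from the thing itself.
- vision.look_for(camera, target): "xyz" ([x, y, z] in mm, in world coordinates, good to about 4 mm: the middle of the surface that is visible of it).
The state is a dict: "time_s": time; "qpos": joint angles; "dq": joint speeds; "tau": joint torques, N m; "tcp_pos": TCP position; "ee_rot": TCP orientation; "ft_force": force on the tool from outside, world axes, zero at the start; "torque": the same for the moment, N m; "finger_gap": opening from 0.0 (shut) to 1.0 (fully open); "grip_force": force on a finger pad.
Only numpy, scipy, OpenCV 4.12 (cv2) and the standard library are available. Lean on these libraries where they do the work, as an engineer would, in place of code of your own. Each camera call takes 0.05 s, during which the arm holds its last target. There are 200 camera calls.

TASK

Set up the bench punch for the maroon insole pattern: lift that pattern out of the plywood rack and hang it by its eye on the peg of the peg stand, letting go of it there. Then grip the black bar of the spring-return depth dial on the punch, turn it clockwise from home, counting the clicks, to the third stop and no farther, and finish while still gripping it steady on that third stop, since it runs back home if let go. Leave the tan and white patterns standing in the rack and do not disturb the glue jar or the blue box.

Things in the scene. Friction and masses are not known exactly. Their poses are not given: they have to be found in the camera images.
- red_pattern: Maroon insole pattern: rigid board 6 mm thick, 74 mm wide, 150 mm tall as it stands in the rack, 0.07 to 0.14 kg; round heel (radius 35 mm) up, straight-cut edge down. Origin: centre of the lower edge; z up to the heel, x the board's normal, y along its width. Pinch the top of the heel, fingers closing along x, tips about 14 mm below the top edge.
- red_pattern_eye (a point): Centre of the maroon pattern's eye, a round 22 mm through hole along the pattern's x, 115 mm above its origin, with 24 mm of board between the hole and the top of the heel. Axes as the pattern's.
- tan_pattern: Bystander: a pattern of the same shape in tan, in another slot of the rack. Origin and axes as for the maroon one.
- white_pattern: Bystander: a pattern of the same shape in white, in another slot of the rack. Origin and axes as for the maroon one.
- rack: Fixed plywood rack, 150 x 110 mm, 58 mm tall, with three upright slots 50 mm apart along its x, each 8 mm wide (x), 80 mm long (y), floor 8 mm above the table. The patterns stand in them in any order, normals along the rack's x. Origin: centre of its underside.
- peg_stand: Fixed stand: steel foot 100 x 130 x 14 mm and a grey post, 22 mm wide, 16 mm deep, top 194 mm above the table. A round steel peg, 8 mm in diameter, leaves the post's front face towards the stand's own -x (towards the robot), rising 0.2 rad to its tip. Origin: on the table, 2 mm in front of the post's front face; z up.
- peg_root (a point): Where the peg's centre line meets the front face of the post, about 186 mm above the table.
- peg_tip (a point): Centre of the peg's round tip, 46 mm in front of peg_root along the stand's -x and about 9 mm higher; the peg's rounded end reaches 4 mm farther.
- grip_bar: Black grip bar of the dial, 56 mm long (own x), 14 mm wide (y), 34 mm tall, white line on its pointer end (-x). Origin: centre of its underside, on the vertical dial axis, 64 mm above the table, at the top of the 66 mm wide aluminium wheel. It turns with the dial; at home its axes are the punch's. Grip from above, fingers closing along its y.
- dial (a joint): Dial angle, rad: 0 at home, growing clockwise from above (pointer goes from the punch's -x towards its +y). Stops click every 0.4: first 0.4, second 0.8, third 1.2 (red dot, others white), fourth 1.6, fifth 2.0, hard end 2.05. A spring pulls home with 0.18 to 0.24 N m; each click first adds about 0.05 N m, then gives back up to 0.15 N m. Let go, it runs home from any stop.
- glue_jar: Bystander: a closed glue jar with a black lid, 68 mm across, 55 mm tall, loose on the bench in front of the peg stand, nearer the robot. Origin: centre of its underside.
- punch_box: Bystander: an open blue plastic box 70 x 70 x 45 mm, loose on the bench in front of the peg stand, nearer the robot. Origin: centre of its underside.
- punch: Fixed grey bench punch carrying the dial; body 130 x 140 mm, 52 mm high around the dial, origin under the dial axis on the table. Beginning 65 mm from the axis on its +x side (the far side) stands a 100 mm high block with a short pin, 132 mm high in all.
Mind the look-alikes: they are no part of the job. There is more than one size of the red_pattern; the one meant has the size given above.

How it is judged:
By the outcome, as a careful person would: the job done as asked, in the order asked, and still so for the second after the job is handed in, while the arm keeps its last pose, push and grip.
It also fails if it takes over 51 s, if anything falls off the work surface, if the arm or the gripper's body presses on something with over 40 N, if the wrist force passes 120 N, or if a joint passes its speed limit or range.

## Working session

There is one attempt and no reset: what is moved stays moved. The work goes in short steps, Python scripts to look and compute and a tool call to move; the robot and the scene stay as the last step left them, time stands still between calls to the robot, and variables do not carry over. Pictures are saved under pics/ and viewed, at most 10 in all, crops included, and the job is handed in when it is done.

Besides the shell and the picture viewer there is one more tool, called after ">>>" as name(argument=value, ...) on one line, values as JSON. move_arm: Moves the arm, as the interface text tells. Its arguments: {"type":"object","properties":{"steps":{"type":"array"}},"required":["steps"]}

```bash
mkdir -p pics; cat > h.py <<'E'
from workcell import telemetry, vision, r
import numpy as np, cv2
def save(n,f):
    im,d=vision.grab_frame(n); cv2.imwrite('pics/'+f+'.png',im[...,::-1]); np.save('pics/'+f,d); np.save('pics/'+f+'_im',im); return im,d
def world(n,d,u,v,z=None):
    c=vision.calibration(n);K=np.array([[c['fx'],0,c['cx']],[0,c['fy'],c['cy']],[0,0,1]])
    R=np.array(c['R']);t=np.array(c['t'])
    p=cv2.undistortPoints(np.array([[[u,v]]],float),K,np.array(c['D']))[0,0]
    ray=np.array([p[0],p[1],1.])
    if z is None: return R.T@(ray*d[int(v),int(u)]-t)
    o=-R.T@t; w=R.T@ray; return o+w*(z-o[2])/w[2]
E
python3 - <<'E'
from h import *
print(telemetry.state())
for n in('side','top'):
    save(n,n+'0')
    c=vision.calibration(n); print(n,'cam at',-np.array(c['R']).T@np.array(c['t']),np.array(c['R'])[2])
    for k in ['red_pattern','red_pattern_eye','tan_pattern','white_pattern','rack','peg_stand','grip_bar','glue_jar','punch_box','punch']:
        print(k,[(np.round(q['xyz']).tolist(),round(q['p'],2)) for q in vision.look_for(n,k)][:4])
E
```

```text
{'time_s': 0.0, 'qpos': array([ 9.57216675e-01,  2.59331984e-01,  1.53608656e+00,  5.95220568e-06,
        1.34798815e+00, -2.02779982e-01]), 'dq': array([ 0.00106011, -0.00040245, -0.00043079, -0.00048238,  0.00043859,
        0.00088883]), 'tau': array([ 3.01665377e-04, -4.37291837e+01, -2.84009564e+01,  7.19144591e-02,
        4.09948546e-02, -1.39272211e-04]), 'tcp_pos': array([219.30963272, 503.83622476, 242.82220189]), 'ee_rot': array([ 2.03959169e-01,  9.78978976e-01, -8.31349702e-04, -3.62694569e-04]), 'ft_force': array([0.15174254, 0.32495405, 0.43959412]), 'torque': array([ 0.04551774,  0.00156359, -0.00277467]), 'grip_force': 0.0, 'finger_gap': 1.0045030242089552}
side cam at [400.50131576 862.8817041  736.32329993] [ 0.10117171 -0.81141235 -0.57565119]
red_pattern [([656.0, 400.0, 113.0], 0.87), ([551.0, 242.0, 112.0], 0.84), ([368.0, 269.0, 108.0], 0.7), ([504.0, -314.0, 75.0], 0.55)]
red_pattern_eye [([656.0, 400.0, 118.0], 0.72), ([369.0, 266.0, 110.0], 0.62), ([549.0, 235.0, 115.0], 0.6), ([498.0, -316.0, 76.0], 0.45)]
tan_pattern [([598.0, 233.0, 108.0], 0.95)]
white
[... 322 characters left out ...]
192769    56.54007935 1404.87580808] [ 0.13981624 -0.02306757 -0.98990874]
red_pattern [([663.0, 374.0, 116.0], 0.77), ([545.0, 222.0, 118.0], 0.74), ([378.0, 258.0, 138.0], 0.69), ([606.0, 35.0, 12.0], 0.56)]
red_pattern_eye [([662.0, 376.0, 116.0], 0.82), ([375.0, 260.0, 131.0], 0.72), ([543.0, 225.0, 119.0], 0.6)]
tan_pattern [([598.0, 223.0, 116.0], 0.47)]
white_pattern [([498.0, 236.0, 127.0], 0.75)]
rack [([538.0, 229.0, 17.0], 0.83)]
peg_stand [([606.0, 40.0, 19.0], 0.97)]
grip_bar [([502.0, -317.0, 65.0], 0.66), ([457.0, 53.0, 52.0], 0.24), ([606.0, 32.0, 13.0], 0.23)]
glue_jar [([457.0, 51.0, 49.0], 0.59)]
punch_box [([463.0, -78.0, 8.0], 0.92)]
punch [([544.0, -318.0, 53.0], 0.98)]
```

View pics/side0.png

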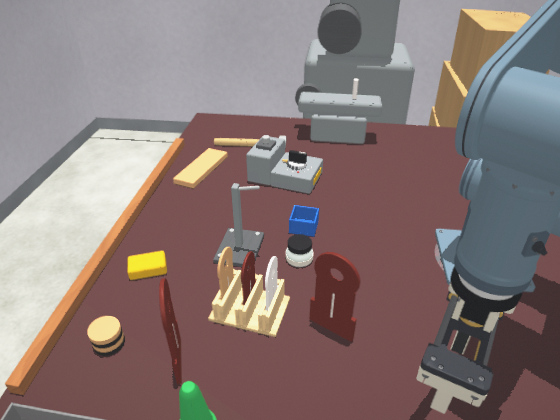

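View pics/top0.png

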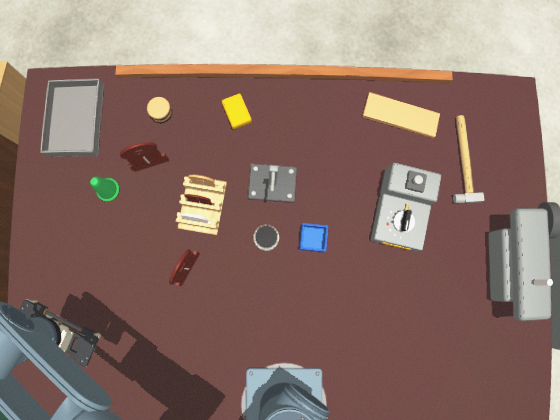

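The pictures show the maroon board in the rack's middle slot (top ≈ (198,199)), with two loose maroon look-alikes at (145,155) and (183,267). The peg points to the robot at (272,178), and the dial bar is at (405,217) with its pointer at the bottom. Next I measure these by depth.

```bash
cat > m.py <<'E'
from h import *
def cloud(n,f):
    d=np.load(f'pics/{f}.npy');im=np.load(f'pics/{f}_im.npy').astype(int)
    c=vision.calibration(n);K=np.array([[c['fx'],0,c['cx']],[0,c['fy'],c['cy']],[0,0,1]])
    v,u=np.mgrid[:420,:560]
    p=cv2.undistortPoints(np.stack([u,v],-1).reshape(-1,1,2).astype(float),K,np.array(c['D'])).reshape(420,560,2)
    P=np.dstack([p,np.ones((420,560))])*d[...,None]
    W=(P-np.array(c['t']))@np.array(c['R'])
    W[d==0]=np.nan
    return W,im,u,v
E
cat > a.py <<'E'
from m import *
def rng(Q): return np.round(np.percentile(Q,[1,50,99],axis=0)).tolist()
def pca(Q):
    w,V=np.linalg.eigh(np.cov(Q[:,:2].T)); return np.degrees(np.arctan2(V[1,1],V[0,1])),2*np.sqrt(3*w)
for n in('side','top'):
    W,im,u,v=cloud(n,n+'0'); x,y,z=W[...,0],W[...,1],W[...,2]
    red=(im[...,0]>1.8*im[...,1])&(im[...,0]>40)
    for nm,X,Y in(('rackred',548,228),('loose1',660,385),('loose2',373,262)):
        m=red&(abs(x-X)<(24 if nm=='rackred' else 60))&(abs(y-Y)<60)&(z>65)
        print(n,nm,m.sum(),rng(W[m]),pca(W[m]))
    m=(z>140)&(abs(y-230)<60)&(abs(x-548)<80)
    print('top of patterns',rng(W[m]) if m.any() else 0)
    for X in(498,548,598):
        m=(z>70)&(abs(y-228)<60)&(abs(x-X)<22); print(X,m.sum(),rng(W[m]),pca(W[m]))
    m=(z>150)&(abs(x-610)<80)&(abs(y-38)<60); print('peg',m.sum(),rng(W[m]),pca(W[m]))
    for lo in(150,175,185,190,195): 
        q=m&(z>lo);print(lo,q.sum(),rng(W[q]) if q.any() else 0)
    m=(abs(z-14)<4)&(abs(x-610)<90)&(abs(y-38)<80); Q=W[m];print('foot',m.sum(),rng(Q),cv2.minAreaRect(Q[:,:2].astype(np.float32)))
    m=(z>86)&(z<106)&(abs(x-503)<45)&(abs(y+317)<45); print('bar',m.sum(),rng(W[m]),pca(W[m]),cv2.minAreaRect(W[m][:,:2].astype(np.float32)))
    m=(abs(z-52)<3)&(abs(x-520)<120)&(abs(y+317)<120); print('punch',m.sum(),cv2.minAreaRect(W[m][:,:2].astype(np.float32)))
    m=(z>92)&(z<106)&(abs(x-600)<80)&(abs(y+317)<120)&(x>540); print('block',m.sum(),rng(W[m]),cv2.minAreaRect(W[m][:,:2].astype(np.float32)))
    if n=='top':
        m=(abs(z-8)<5)&(abs(x-548)<110)&(abs(y-230)<80)&(im[...,1]>120); print('rack',m.sum(),cv2.minAreaRect(W[m][:,:2].astype(np.float32)))
E
python3 a.py
python3 - <<'E'
import cv2
a=cv2.imread('pics/top0.png');b=cv2.imread('pics/side0.png')
o=[cv2.resize(i,(400,300),interpolation=cv2.INTER_CUBIC) for i in(a[165:240,165:265],a[150:225,230:330],a[160:250,360:480],b[170:275,200:340])]
cv2.imwrite('pics/c1.png',cv2.vconcat([cv2.hconcat(o[:2]),cv2.hconcat(o[2:])]))
E
```

```text
side rackred 410 [[543.0, 201.0, 67.0], [549.0, 237.0, 114.0], [556.0, 263.0, 156.0]] (np.float64(79.94031513095798), array([ 4.15958158, 65.07965364]))
side loose1 769 [[648.0, 344.0, 67.0], [656.0, 400.0, 153.0], [673.0, 426.0, 207.0]] (np.float64(105.98121170252006), array([ 7.25727932, 87.98850595]))
side loose2 2011 [[335.0, 246.0, 67.0], [371.0, 268.0, 141.0], [412.0, 287.0, 206.0]] (np.float64(151.96055027764686), array([ 5.15218337, 88.20488653]))
top of patterns [[495.0, 201.0, 140.0], [550.0, 237.0, 149.0], [605.0, 266.0, 157.0]]
498 400 [[493.0, 207.0, 71.0], [500.0, 247.0, 117.0], [508.0, 273.0, 157.0]] (np.float64(79.18261438067861), array([ 5.40555314, 66.33235197]))
548 446 [[542.0, 200.0, 71.0], [549.0, 237.0, 115.0], [557.0, 263.0, 156.0]] (np.float64(79.29204121526092), array([ 5.2803983 , 67.31846713]))
598 496 [[592.0, 192.0, 71.0], [599.0, 229.0, 115.0], [607.0, 257.0, 156.0]] (np.float64(79.13838469329029), array([ 5.29756806, 67.00577627]))
peg 226 [[559.0, 27.0, 151.0], [609.0, 44.0, 186.0], [622.0, 50.0, 197.0]] (np.float64(-176.53722023291354), array([17.662
[... 2727 characters left out ...]
26953, 108.6176528930664), 86.3939437866211)
bar 127 [[475.0, -332.0, 87.0], [502.0, -320.0, 97.0], [527.0, -309.0, 104.0]] (np.float64(166.05631146097485), array([16.13583885, 54.33117696])) ((501.7188415527344, -320.96258544921875), (16.911468505859375, 54.479766845703125), 73.4204330444336)
punch 1374 ((530.5467529296875, -327.6160888671875), (141.11087036132812, 189.423095703125), 77.1131362915039)
block 1124 [[555.0, -414.0, 93.0], [602.0, -330.0, 100.0], [651.0, -274.0, 105.0]] ((603.6412963867188, -343.09381103515625), (141.4815673828125, 82.61454010009766), 77.67656707763672)
rack 697 ((552.5459594726562, 230.50245666503906), (111.9985122680664, 157.9706573486328), 80.86577606201172)
```

View pics/c1.png

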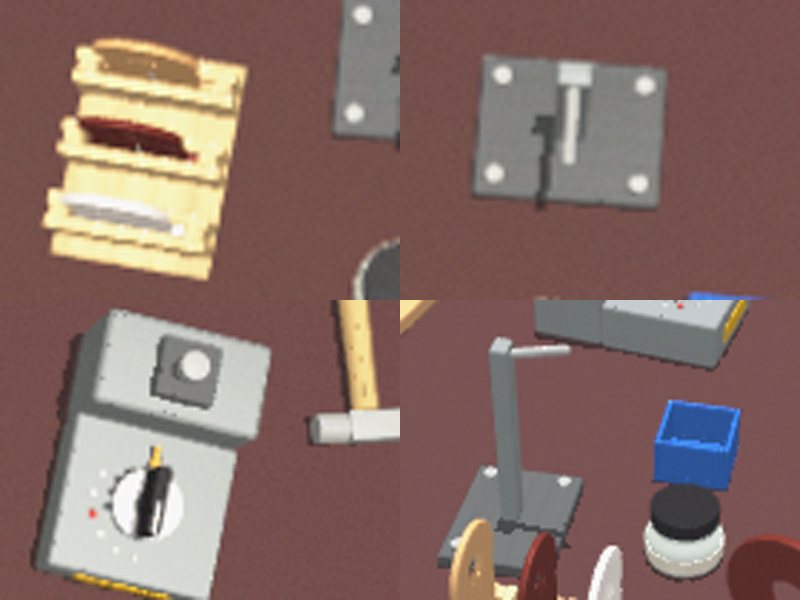

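The rack maroon's top is at z≈158, as it should be; the two loose ones reach ≈210, so they are the wrong size. I'll plan the approach above it.

```bash
cat > plan.py <<'E'
import sys
from h import *
from scipy.spatial.transform import Rotation as Ro
def target(psi):  # tool down, y axis at yaw psi deg
    p=np.radians(psi);y=np.array([np.cos(p),np.sin(p),0]);z=np.array([0,0,-1.]);return Ro.from_matrix(np.stack([np.cross(y,z),y,z],1))
def plan(tx,ty,tz,psi,n,lift=None,g=0,start=None):
    s=telemetry.state();p=np.array(s['tcp_pos']);R=Ro.from_quat(s['ee_rot'])
    if start: p=np.array(start[:3],float);R=target(start[3])
    T=np.array([tx,ty,tz],float)
    rv=(R.inv()*target(psi)).as_rotvec()
    rows=[];
    for i in range(n):
        dr=Ro.from_rotvec(rv/n); dp=(T-p)/n
        rows.append(np.r_[np.degrees(rv/n).round(2),(R.inv().apply(dp)/10).round(2),g]); R=R*dr
    for q in rows: print([float(a) for a in q],end=',')
    print('|dp|',np.linalg.norm((T-p)/n).round(1),'rot',np.degrees(np.linalg.norm(rv)/n).round(2))
def st():
    s=telemetry.state();M=Ro.from_quat(s['ee_rot']).as_matrix()
    print('t',round(s['time_s'],2),'p',np.round(s['tcp_pos'],1),'psi',np.degrees(np.arctan2(M[1,1],M[0,1])).round(2),'z',M[:,2].round(3),'F',np.round(s['ft_force'],1),'T',np.round(s['torque'],2),'gap',round(s['finger_gap'],3),'grip',s['grip_force'])
if __name__=='__main__':
    st(); a=[float(i) for i in sys.argv[1:]]
    plan(*a[:4],int(a[4]),g=a[5])
E
python3 plan.py 548 230 290 -9.5 10 0.55
```

```text
t 1.1 p [219.6 504.2 243.7] psi 66.46 z [ 0.  0. -1.] F [-0.1  0.2 -0.4] T [-0.04 -0.04 -0.03] gap 1.004 grip 0.0
[0.0, 0.0, 7.6, -4.11, -1.2, -0.46, 0.55],[0.0, 0.0, 7.6, -4.23, -0.65, -0.46, 0.55],[0.0, 0.0, 7.6, -4.28, -0.08, -0.46, 0.55],[0.0, 0.0, 7.6, -4.25, 0.48, -0.46, 0.55],[0.0, 0.0, 7.6, -4.15, 1.04, -0.46, 0.55],[0.0, 0.0, 7.6, -3.98, 1.58, -0.46, 0.55],[0.0, 0.0, 7.6, -3.73, 2.09, -0.46, 0.55],[0.0, 0.0, 7.6, -3.42, 2.57, -0.46, 0.55],[0.0, 0.0, 7.6, -3.05, 3.0, -0.46, 0.55],[0.0, 0.0, 7.6, -2.63, 3.37, -0.46, 0.55],|dp| 43.0 rot 7.6
```

>>> move_arm(steps=[[0,0,7.6,-4.0,-1.2,-1.0,0.55],[0,0,7.6,-4.1,-0.65,-1.0,0.55],[0,0,7.6,-4.2,-0.1,-1.0,0.55],[0,0,7.6,-4.25,0.5,-1.0,0.55],[0,0,7.6,-4.15,1.0,-0.6,0.55]])

```text
time_s: 1.6
tcp_pos: [382.1, 367.5, 290.6]
ee_rot: [0.514, 0.858, 0.001, 0.0]
ft_force: [-0.5, 0.0, 0.3]
finger_gap: 0.617
grip_force: 0.0
```

>>> move_arm(steps=[[0,0,7.6,-4.0,1.6,0,0.55],[0,0,7.6,-3.7,2.1,0,0.55],[0,0,7.6,-3.4,2.6,0,0.55],[0,0,7.6,-3.0,3.0,0,0.55],[0,0,7.6,-2.6,3.4,0,0.55]])

```text
time_s: 2.1
tcp_pos: [547.0, 231.4, 289.7]
ee_rot: [0.765, 0.644, 0.0, -0.0]
ft_force: [-0.3, -0.3, 0.1]
finger_gap: 0.45
grip_force: 0.0
```

```bash
python3 plan.py 548 230 169 -9.5 5 0.55
```

```text
t 2.1 p [547.  231.4 289.7] psi -9.86 z [ 0.  0. -1.] F [-0.3 -0.3  0.1] T [-0.04  0.06  0.02] gap 0.45 grip 0.0
[0.0, -0.0, -0.07, -0.02, 0.03, 2.41, 0.55],[0.0, -0.0, -0.07, -0.02, 0.03, 2.41, 0.55],[0.0, -0.0, -0.07, -0.02, 0.03, 2.41, 0.55],[0.0, -0.0, -0.07, -0.02, 0.03, 2.41, 0.55],[0.0, -0.0, -0.07, -0.02, 0.03, 2.41, 0.55],|dp| 24.1 rot 0.07
```

>>> move_arm(steps=[[0,0,0,0,0.1,3.1,0.55],[0,0,0,0,0,3.2,0.55],[0,0,0,0,0,3.0,0.55]])

```text
time_s: 2.4
tcp_pos: [547.1, 231.9, 195.4]
ee_rot: [0.764, 0.645, -0.0, -0.0]
ft_force: [0.3, 0.3, -0.6]
finger_gap: 0.451
grip_force: 0.0
```

```bash
python3 - <<'E'
from h import *
im,d=save('side','s1');t,_=save('top','t1')
a=cv2.resize(im[215:335,200:340],(480,411),interpolation=cv2.INTER_CUBIC);b=cv2.resize(t[160:240,160:230],(320,366),interpolation=cv2.INTER_CUBIC)
o=np.zeros((411,800,3),np.uint8);o[:,:480]=a;o[:366,480:]=b
cv2.imwrite('pics/c2.png',o[...,::-1])
E
```

```text
(no output)
```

View pics/c2.png

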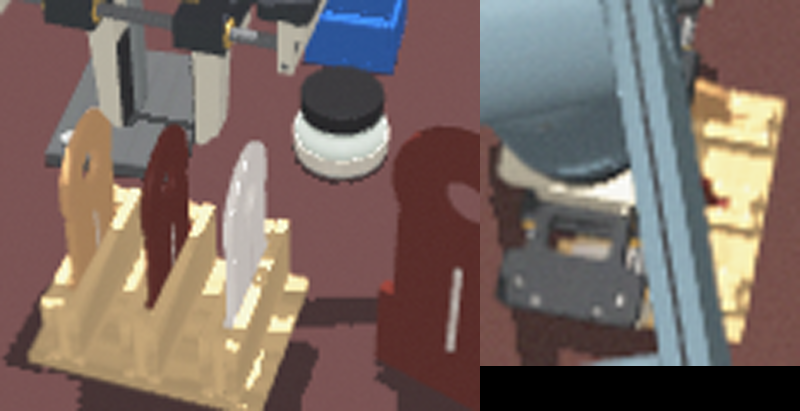

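Side crop: the fingers, at (115,130) and (210,130), straddle the maroon board at (170,150). The tan and white boards are clear. I'll descend, close and lift.

>>> move_arm(steps=[[0,0,0,0,0.05,1.3,0.55],[0,0,0,0,0,1.3,0.55],[0,0,0,0,0,0,0.8],[0,0,0,0,0,0,1],[0,0,0,0,0,0,1]])

```text
time_s: 3.0
tcp_pos: [547.8, 232.7, 171.6]
ee_rot: [0.763, 0.646, 0.001, 0.0]
ft_force: [-0.3, -0.0, 0.0]
finger_gap: 0.24
grip_force: 0.0
```

>>> move_arm(steps=[[0,0,0,0,0,0,1],[0,0,0,0,0,0,1]])

```text
time_s: 3.2
tcp_pos: [547.5, 232.6, 171.3]
ee_rot: [0.763, 0.646, 0.0, 0.0]
ft_force: [0.0, -0.6, 0.0]
finger_gap: 0.068
grip_force: 0.0
```

```bash
python3 plan.py 548 230 172 -9.5 5 1
```

```text
t 3.2 p [547.5 232.6 171.3] psi -9.53 z [ 0.001  0.    -1.   ] F [ 0.  -0.6  0. ] T [-0.07  0.12 -0.01] gap 0.068 grip 0.0
[0.01, -0.0, -0.01, -0.05, 0.02, -0.01, 1.0],[0.01, -0.0, -0.01, -0.05, 0.02, -0.01, 1.0],[0.01, -0.0, -0.01, -0.05, 0.02, -0.01, 1.0],[0.01, -0.0, -0.01, -0.05, 0.02, -0.01, 1.0],[0.01, -0.0, -0.01, -0.05, 0.02, -0.01, 1.0],|dp| 0.5 rot 0.01
```

>>> move_arm(steps=[[0,0,0,0,0,0,1],[0,0,0,0,0,0,1],[0,0,0,0,0,-0.5,1]])

```text
time_s: 3.5
tcp_pos: [547.1, 232.3, 175.2]
ee_rot: [0.763, 0.646, -0.0, -0.0]
ft_force: [1.1, 0.8, -1.1]
finger_gap: 0.058
grip_force: 30.0
```

>>> move_arm(steps=[[0,0,0,0,0,-2.5,1],[0,0,0,0,0,-3.5,1],[0,0,0,0,0,-4,1],[0,0,0,0,0,-4,1],[0,0,0,0,0,-4,1]])

```text
time_s: 4.0
tcp_pos: [546.6, 232.4, 357.1]
ee_rot: [0.763, 0.646, -0.0, -0.0]
ft_force: [0.5, 0.7, -1.2]
finger_gap: 0.059
grip_force: 30.0
```

```bash
python3 - <<'E'
from plan import *
st(); im,d=save('side','s2'); save('top','t2')
from m import *
W,im,u,v=cloud('side','s2');z=W[...,2]
red=(im[...,0]>1.8*im[...,1])&(im[...,0]>40)
m=red&(abs(W[...,0]-548)<25)&(abs(W[...,1]-230)<60)&(z>130)
print(m.sum(),np.percentile(W[m],[1,50,99],axis=0).round())
cv2.imwrite('pics/c3.png',cv2.resize(im[60:340,140:420].astype(np.uint8),(600,600),interpolation=cv2.INTER_CUBIC)[...,::-1])
E
```

```text
t 4.0 p [546.6 232.4 357.1] psi -9.53 z [-0.001 -0.    -1.   ] F [ 0.5  0.7 -1.2] T [-0.04 -0.02  0.01] gap 0.059 grip 29.972061440348625
869 [[539. 199. 196.]
 [547. 244. 263.]
 [555. 267. 338.]]
```

View pics/c3.png

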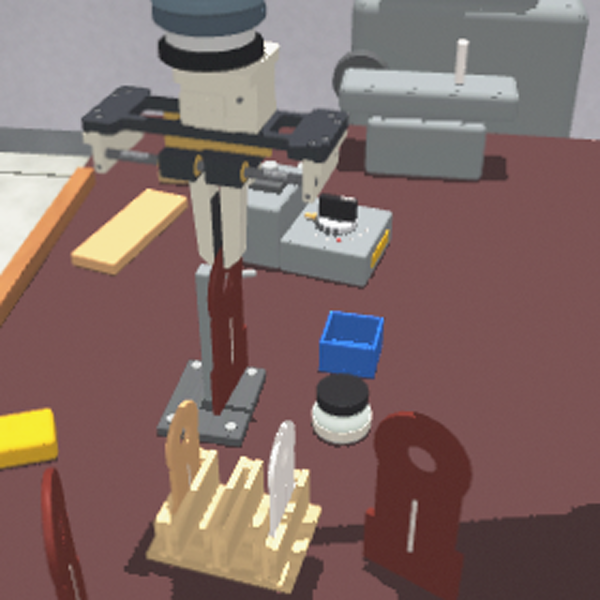

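The board is held upright and lifted clear; tan and white still stand. Now I'll fit the peg line from the first pictures.

```bash
python3 - <<'E'
from plan import *
from m import *
for n in('side','top'):
    W,im,u,v=cloud(n,n+'0');x,y,z=W[...,0],W[...,1],W[...,2]
    m=(z>180)&(x>540)&(x<602)&(abs(y-38)<30);Q=W[m]
    a=np.polyfit(Q[:,0],Q[:,1],1);b=np.polyfit(Q[:,0],Q[:,2],1)
    print(n,m.sum(),'slope y',a[0].round(3),'y at 560,606',np.polyval(a,[560,606]).round(1),'z',np.polyval(b,[560,606]).round(1),'xmin',Q[:,0].min().round(1))
    m=(z>150)&(x>602)&(abs(y-38)<30);print('post',np.percentile(W[m],[2,50,98],axis=0).round())
# held board, eye via hole: side s2
W,im,u,v=cloud('side','s2');x,y,z=W[...,0],W[...,1],W[...,2]
red=(im[...,0]>1.8*im[...,1])&(im[...,0]>40)&(abs(x-547)<25)&(abs(y-232)<60)&(z>190)
a=np.radians(80.5);w=(x-547)*np.cos(a)+(y-232.4)*np.sin(a)
for lo in range(195,350,10):
    q=red&(z>=lo)&(z<lo+10)
    if q.sum()>3: print(lo,q.sum(),np.percentile(w[q],[2,50,98]).round(1),end=' ; ')
print()
plan(505,44,330,-4,5,g=1)
E
```

```text
side 64 slope y -0.088 y at 560,606 [42.5 38.4] z [195.9 185.9] xmin 556.9
post [[604.  28. 151.]
 [613.  45. 177.]
 [622.  50. 194.]]
top 60 slope y -0.074 y at 560,606 [38.9 35.5] z [198.3 189.3] xmin 555.2
post [[604.  24. 154.]
 [609.  34. 192.]
 [620.  46. 198.]]
195 67 [-33.4   7.6  34.4] ; 205 66 [-33.3   3.6  35.4] ; 215 69 [-36.   10.5  34.7] ; 225 66 [-35.2   8.   35. ] ; 235 61 [-35.9  13.4  34.4] ; 245 52 [-27.9  11.4  28.3] ; 255 58 [-27.8  14.6  28.2] ; 265 56 [-28.8   8.5  27.7] ; 275 70 [-29.3   7.2  28. ] ; 285 58 [-27.8   0.6  28.2] ; 295 81 [-27.6  -1.7  31.3] ; 305 60 [-33.1  18.1  32.7] ; 315 43 [-11.2  24.7  30.6] ; 325 38 [ 8.9 19.9 27.7] ; 335 20 [ 5.4 12.1 18.1] ; 
[0.12, -0.04, -1.11, -3.87, -0.25, 0.63, 1.0],[0.12, -0.04, -1.11, -3.87, -0.32, 0.63, 1.0],[0.12, -0.04, -1.11, -3.86, -0.39, 0.64, 1.0],[0.12, -0.04, -1.11, -3.85, -0.47, 0.64, 1.0],[0.12, -0.04, -1.11, -3.84, -0.54, 0.64, 1.0],|dp| 39.3 rot 1.11
```

>>> move_arm(steps=[[0,0,-1.0,-3.8,-0.3,0.4,1],[0,0,-1.0,-3.8,-0.3,0.6,1],[0,0,-1.0,-3.8,-0.4,0.6,1],[0,0,-1.0,-3.8,-0.5,0.6,1],[0,0,-1.0,-3.8,-0.5,0.6,1]])

```text
time_s: 4.6
tcp_pos: [501.2, 45.5, 326.5]
ee_rot: [0.734, 0.679, -0.001, -0.001]
ft_force: [1.1, -1.1, -1.1]
finger_gap: 0.062
grip_force: 30.0
```

```bash
python3 plan.py 505 47 242 -4.5 4 1
```

```text
t 4.6 p [501.2  45.5 326.5] psi -4.47 z [-0.002  0.    -1.   ] F [ 1.1 -1.1 -1.1] T [-0.09  0.02  0.02] gap 0.062 grip 29.97823476791382
[-0.03, -0.0, 0.01, 0.04, 0.1, 2.11, 1.0],[-0.03, -0.0, 0.01, 0.04, 0.09, 2.11, 1.0],[-0.03, -0.0, 0.01, 0.04, 0.09, 2.11, 1.0],[-0.03, -0.0, 0.01, 0.04, 0.09, 2.11, 1.0],|dp| 21.1 rot 0.03
```

>>> move_arm(steps=[[0,0,0,0.05,0.1,2.1,1],[0,0,0,0.05,0.1,2.1,1],[0,0,0,0.05,0.1,2.1,1],[0,0,0,0,0.1,2.1,1],[0,0,0,0,2.5,0,1]])

```text
time_s: 5.1
tcp_pos: [526.4, 46.7, 239.2]
ee_rot: [0.734, 0.679, -0.004, -0.004]
ft_force: [-1.2, 0.0, -1.2]
finger_gap: 0.059
grip_force: 30.0
```

```bash
python3 - <<'E'
from plan import *
from m import *
s,d=save('side','s4');t,_=save('top','t4'); st()
W,im,u,v=cloud('side','s4');x,y,z=W[...,0],W[...,1],W[...,2]
red=(im[...,0]>1.8*im[...,1])&(im[...,0]>40)&(abs(x-530)<25)&(abs(y-45)<60)&(z>60)
for lo in range(65,240,20):
    q=red&(z>=lo)&(z<lo+20)
    if q.sum()>3: print(lo,q.sum(),np.percentile(x[q],[2,50,98]).round(),np.percentile(y[q],[2,50,98]).round())
o=cv2.resize(s[120:270,190:350],(640,600),interpolation=cv2.INTER_CUBIC)
cv2.imwrite('pics/c4.png',o[...,::-1])
E
```

```text
t 5.2 p [532.3  45.6 241.8] psi -4.56 z [-0.002  0.    -1.   ] F [0.  0.  0.4] T [-0.07 -0.01  0.02] gap 0.058 grip 29.99004565179348
65 20 [520. 524. 530.] [13. 61. 82.]
85 56 [521. 524. 530.] [20. 60. 82.]
105 55 [521. 525. 531.] [20. 73. 83.]
125 49 [521. 525. 530.] [16. 63. 75.]
145 50 [521. 524. 530.] [17. 61. 75.]
165 55 [522. 525. 529.] [26. 57. 77.]
185 50 [522. 526. 531.] [27. 69. 79.]
205 37 [525. 528. 531.] [48. 66. 77.]
```

View pics/c4.png

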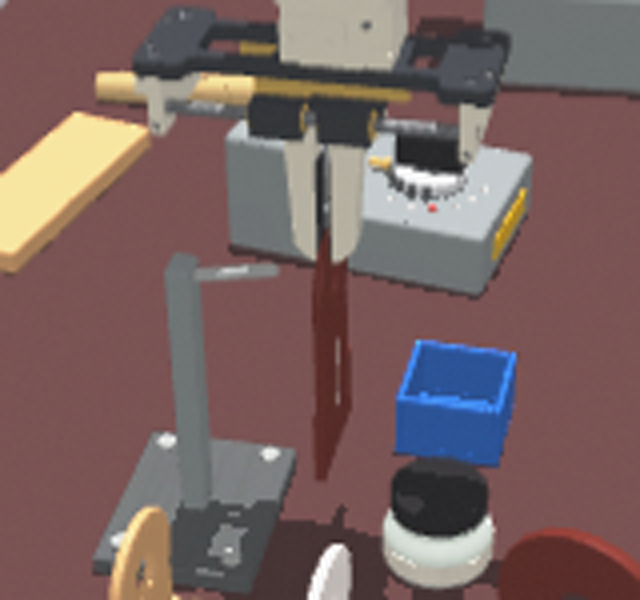

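Side crop: the board at (333,370) is upright and edge-on in front of the peg tip at (277,270), in line with it. I'll advance over the peg in small rows.

>>> move_arm(steps=[[0,0,0,0,1,0,1],[0,0,0,0,1,0,1],[0,0,0,0,1,0,1]])

```text
time_s: 5.5
tcp_pos: [562.2, 43.5, 244.0]
ee_rot: [0.735, 0.679, 0.0, 0.0]
ft_force: [-0.8, -0.4, -1.2]
finger_gap: 0.057
grip_force: 30.0
```

>>> move_arm(steps=[[0,0,0,0,0.7,0,1],[0,0,0,0,0.7,0,1],[0,0,0,0,0.6,0,1],[0,0,0,0,0,0,1]])

```text
time_s: 5.9
tcp_pos: [582.1, 41.8, 243.5]
ee_rot: [0.735, 0.679, 0.0, 0.0]
ft_force: [0.4, -0.2, -0.6]
finger_gap: 0.062
grip_force: 30.0
```

```bash
python3 - <<'E'
from plan import *
s,d=save('side','s5');st()
o=cv2.resize(s[150:270,210:320],(550,600),interpolation=cv2.INTER_CUBIC)
cv2.imwrite('pics/c5.png',o[...,::-1])
E
```

```text
t 5.95 p [581.6  41.9 243.5] psi -4.54 z [-0.  0. -1.] F [-0.3 -0.2 -0.5] T [-0.06  0.1  -0.01] gap 0.065 grip 29.99164067208767
```

View pics/c5.png

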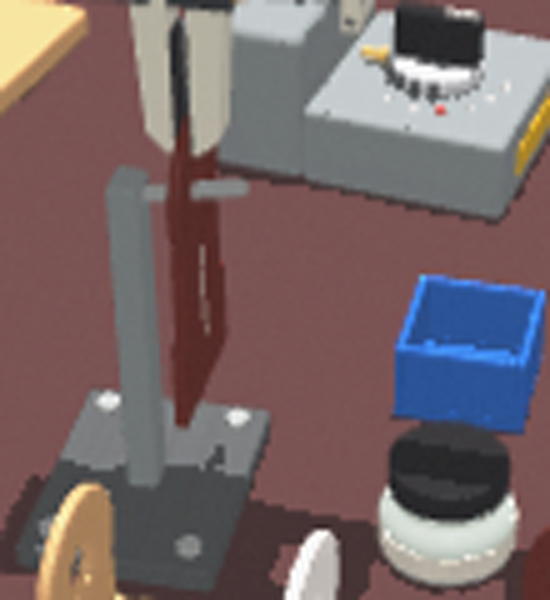

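The peg shows on both sides of the board (from (150,192) to (245,188)), so it is through the eye with no contact force. I'll lower it until it rests.

>>> move_arm(steps=[[0,0,0,0,0,0.4,1],[0,0,0,0,0,0.4,1],[0,0,0,0,0,0,1]])

```text
time_s: 6.25
tcp_pos: [580.7, 42.0, 234.8]
ee_rot: [0.735, 0.679, -0.001, -0.001]
ft_force: [-0.0, -0.2, -1.8]
finger_gap: 0.063
grip_force: 30.0
```

>>> move_arm(steps=[[0,0,0,0,0,0.15,1],[0,0,0,0,0,0.1,1],[0,0,0,0,0,0,1]])

```text
time_s: 6.55
tcp_pos: [581.3, 41.9, 233.1]
ee_rot: [0.735, 0.679, -0.0, -0.0]
ft_force: [-0.4, -0.7, -1.1]
finger_gap: 0.061
grip_force: 30.0
```

>>> move_arm(steps=[[0,0,0,0,0,0.15,1],[0,0,0,0,0,0,1]])

```text
time_s: 6.75
tcp_pos: [581.5, 41.9, 232.1]
ee_rot: [0.735, 0.679, 0.0, 0.0]
ft_force: [-0.8, -0.9, 2.3]
finger_gap: 0.06
grip_force: 30.0
```

>>> move_arm(steps=[[0,0,0,0,0,0.15,1],[0,0,0,0,0,0,1]])

```text
time_s: 6.95
tcp_pos: [581.6, 41.9, 231.7]
ee_rot: [0.735, 0.679, 0.001, 0.001]
ft_force: [-2.4, 0.9, 8.6]
finger_gap: 0.062
grip_force: 30.0
```

It rests on the peg (Fz rose to about 9 N). Now I'll release in part and lift away.

>>> move_arm(steps=[[0,0,0,0,0,-0.1,0.9],[0,0,0,0,0,0,0.8],[0,0,0,0,0,0,0.65],[0,0,0,0,0,0,0.6],[0,0,0,0,0,-0.5,0.6]])

```text
time_s: 7.45
tcp_pos: [580.9, 42.0, 235.4]
ee_rot: [0.735, 0.679, -0.001, -0.001]
ft_force: [-0.0, 0.5, -0.0]
finger_gap: 0.378
grip_force: 0.0
```

>>> move_arm(steps=[[0,0,0,0,0,-2,0.6],[0,0,0,0,0,-3,0.6],[0,0,0,0,0,-3,0.5],[0,0,0,0,0,0,0.4]])

```text
time_s: 7.85
tcp_pos: [583.3, 41.7, 321.3]
ee_rot: [0.735, 0.679, 0.003, 0.003]
ft_force: [0.9, -0.3, 0.4]
finger_gap: 0.526
grip_force: 0.0
```

```bash
python3 - <<'E'
from plan import *
s,d=save('side','s6');st()
o=cv2.resize(s[100:270,190:350],(560,595),interpolation=cv2.INTER_CUBIC)
cv2.imwrite('pics/c6.png',o[...,::-1])
plan(502,-319.5,160,77,10,g=0.3)
E
```

```text
t 7.9 p [582.5  41.8 318.8] psi -4.53 z [ 0.005 -0.001 -1.   ] F [-0.2 -0.1  0.1] T [-0.06  0.06 -0.  ] gap 0.564 grip 0.0
[0.02, 0.02, -8.15, -3.67, -0.53, 1.59, 0.3],[0.02, 0.02, -8.15, -3.55, -1.04, 1.58, 0.3],[0.02, 0.02, -8.15, -3.37, -1.53, 1.58, 0.3],[0.02, 0.02, -8.15, -3.12, -1.99, 1.58, 0.3],[0.02, 0.02, -8.15, -2.81, -2.42, 1.58, 0.3],[0.02, 0.02, -8.15, -2.44, -2.79, 1.58, 0.3],[0.02, 0.02, -8.15, -2.02, -3.11, 1.58, 0.3],[0.02, 0.02, -8.15, -1.56, -3.36, 1.58, 0.3],[0.02, 0.02, -8.15, -1.07, -3.55, 1.59, 0.3],[0.02, 0.02, -8.15, -0.55, -3.66, 1.59, 0.3],|dp| 40.3 rot 8.15
```

View pics/c6.png

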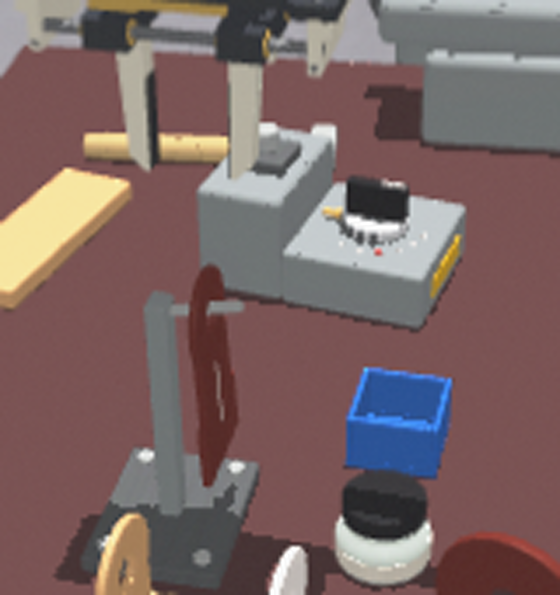

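The maroon board hangs by its eye on the peg (eye at (205,310)) and is free of the gripper. On to the dial.

>>> move_arm(steps=[[0,0,-8.2,-3.7,-0.5,0,0.3],[0,0,-8.2,-3.55,-1.05,0,0.3],[0,0,-8.2,-3.4,-1.5,0.5,0.3],[0,0,-8.2,-3.1,-2.0,1.5,0.3],[0,0,-8.2,-2.8,-2.4,2,0.3]])

```text
time_s: 8.4
tcp_pos: [541.0, -140.3, 275.4]
ee_rot: [0.448, 0.894, 0.0, 0.0]
ft_force: [0.9, -0.1, -0.8]
finger_gap: 0.701
grip_force: 0.0
```

>>> move_arm(steps=[[0,0,-8.2,-2.4,-2.8,2,0.3],[0,0,-8.2,-2.0,-3.1,2,0.3],[0,0,-8.2,-1.6,-3.4,2,0.3],[0,0,-8.2,-1.1,-3.6,2,0.3],[0,0,-8.2,-0.6,-3.7,2,0.3]])

```text
time_s: 8.9
tcp_pos: [501.1, -322.2, 174.1]
ee_rot: [0.106, 0.994, 0.001, -0.001]
ft_force: [1.0, -0.2, 0.8]
finger_gap: 0.7
grip_force: 0.0
```

```bash
python3 - <<'E'
from plan import *
s,d=save('side','s7');t,_=save('top','t7');st()
plan(502,-319.5,94,77.5,4,g=0.4)
o=np.hstack([cv2.resize(s[100:200,230:340],(440,400),interpolation=cv2.INTER_CUBIC),cv2.resize(t[150:250,360:450],(360,400),interpolation=cv2.INTER_CUBIC)])
cv2.imwrite('pics/c7.png',o[...,::-1])
E
```

```text
t 9.0 p [ 499.2 -324.2  171.6] psi 77.45 z [-0.006  0.003 -1.   ] F [-0.4  0.5  0.3] T [0.05 0.02 0.01] gap 0.698 grip 0.0
[0.03, -0.09, -0.01, -0.06, 0.13, 1.94, 0.4],[0.03, -0.09, -0.01, -0.05, 0.13, 1.94, 0.4],[0.03, -0.09, -0.01, -0.05, 0.13, 1.94, 0.4],[0.03, -0.09, -0.01, -0.05, 0.13, 1.94, 0.4],|dp| 19.4 rot 0.09
```

View pics/c7.png

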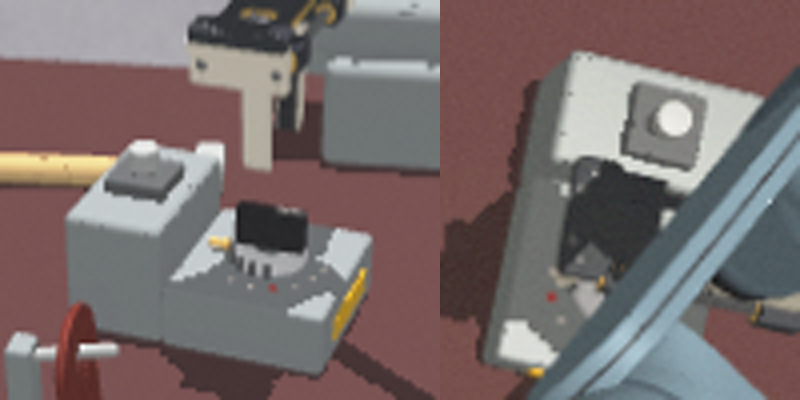

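>>> move_arm(steps=[[0,0,0,-0.1,0.25,1.0,0.4],[0,0,0,-0.1,0.25,1.5,0.4],[0,0,0,0,0,1.5,0.4],[0,0,0,0,0,1.0,0.4],[0,0,0,0,0,0,0.4]])

```text
time_s: 9.5
tcp_pos: [504.9, -314.8, 124.6]
ee_rot: [0.109, 0.994, 0.001, -0.001]
ft_force: [-0.0, 0.7, 0.7]
finger_gap: 0.6
grip_force: 0.0
```

```bash
python3 plan.py 502 -319.5 97 77.5 2 0.4
```

```text
t 9.5 p [ 504.9 -314.8  124.6] psi 77.49 z [-0.002  0.002 -1.   ] F [-0.   0.7  0.7] T [ 0.03 -0.01 -0.01] gap 0.6 grip 0.0
[0.05, -0.08, -0.0, 0.09, -0.26, 1.38, 0.4],[0.05, -0.08, -0.0, 0.09, -0.26, 1.38, 0.4],|dp| 14.1 rot 0.09
```

>>> move_arm(steps=[[0,0,0,0.15,-0.2,0.8,0.4],[0,0,0,0.05,-0.15,1.0,0.4],[0,0,0,0,0,0.9,0.5],[0,0,0,0,0,0,0.7]])

```text
time_s: 9.9
tcp_pos: [501.7, -319.2, 97.5]
ee_rot: [0.109, 0.994, 0.001, -0.001]
ft_force: [0.6, -0.4, -0.0]
finger_gap: 0.475
grip_force: 0.0
```

>>> move_arm(steps=[[0,0,0,0,0,0,0.8],[0,0,0,0,0,0,0.9],[0,0,0,0,0,0,1]])

```text
time_s: 10.2
tcp_pos: [502.8, -320.1, 99.6]
ee_rot: [0.109, 0.994, -0.0, 0.0]
ft_force: [0.8, 0.7, 0.5]
finger_gap: 0.218
grip_force: 0.0
```

```bash
python3 plan.py 502 -319.5 97 77.5 2 1
```

```text
t 10.2 p [ 502.8 -320.1   99.6] psi 77.46 z [ 0.001 -0.001 -1.   ] F [0.8 0.7 0.5] T [ 0.02 -0.04  0.02] gap 0.218 grip 0.0
[-0.01, 0.02, -0.02, 0.05, 0.02, 0.13, 1.0],[-0.01, 0.02, -0.02, 0.05, 0.02, 0.13, 1.0],|dp| 1.4 rot 0.03
```

Closing on the bar, and correcting 1 mm towards it.

>>> move_arm(steps=[[0,0,0,0.05,0.1,0.2,1],[0,0,0,0,0,0,1],[0,0,0,0,0,0,1],[0,0,0,0,0,0,1]])

```text
time_s: 10.6
tcp_pos: [502.7, -321.7, 99.1]
ee_rot: [0.109, 0.994, -0.003, 0.001]
ft_force: [-3.4, -7.5, 6.1]
finger_gap: 0.149
grip_force: 30.0
```

```bash
python3 plan.py 502 -319.5 97 77.5 2 1
```

```text
t 10.6 p [ 502.7 -321.7   99.1] psi 77.44 z [ 0.002 -0.006 -1.   ] F [-3.4 -7.5  6.1] T [-0.98  0.54 -0.14] gap 0.149 grip 30.00545382499695
[-0.15, 0.09, -0.03, 0.06, 0.1, 0.1, 1.0],[-0.15, 0.09, -0.03, 0.06, 0.1, 0.1, 1.0],|dp| 1.6 rot 0.18
```

>>> move_arm(steps=[[0,0,0,0,-0.2,0,1],[0,0,4,0,0,0,1],[0,0,4,0,0,0,1],[0,0,4,0,0,0,1],[0,0,0,0,0,0,1]])

```text
time_s: 11.1
tcp_pos: [502.5, -322.2, 99.1]
ee_rot: [0.213, 0.977, -0.002, 0.001]
ft_force: [-1.7, -2.3, 6.9]
finger_gap: 0.146
grip_force: 30.0
```

```bash
python3 - <<'E'
from plan import *
st()
E
```

```text
t 11.1 p [ 502.5 -322.2   99.1] psi 65.37 z [ 0.002 -0.004 -1.   ] F [-1.7 -2.3  6.9] T [-0.31  0.31  0.18] gap 0.146 grip 30.014622509479523
```

>>> move_arm(steps=[[0,0,4,0,0,0,1],[0,0,4,0,0,0,1],[0,0,3,0,0,0,1],[0,0,0,0,0,0,1]])

```text
time_s: 11.5
tcp_pos: [502.4, -322.4, 99.1]
ee_rot: [0.306, 0.952, -0.002, 0.002]
ft_force: [-1.2, -1.7, 7.6]
finger_gap: 0.143
grip_force: 30.0
```

```bash
python3 - <<'E'
from plan import *
st();save('side','s8')
E
```

```text
t 11.5 p [ 502.4 -322.4   99.1] psi 54.41 z [ 0.002 -0.004 -1.   ] F [-1.2 -1.7  7.6] T [-0.38  0.44  0.25] gap 0.143 grip 30.030692517757416
```

>>> move_arm(steps=[[0,0,1.5,0,0,0,1],[0,0,0,0,0,0,1]])

```text
time_s: 11.75
tcp_pos: [502.4, -322.4, 99.1]
ee_rot: [0.318, 0.948, -0.002, 0.002]
ft_force: [-1.9, -2.2, 6.9]
finger_gap: 0.148
grip_force: 30.0
```

```bash
python3 -c "from plan import *;st()"
```

```text
t 11.75 p [ 502.4 -322.4   99.1] psi 52.95 z [ 0.002 -0.004 -1.   ] F [-1.9 -2.2  6.9] T [-0.36  0.4   0.22] gap 0.148 grip 30.030714869499207
```

>>> move_arm(steps=[[0,0,4,0,0,0,1],[0,0,4,0,0,0,1],[0,0,4,0,0,0,1],[0,0,4,0,0,0,1],[0,0,0,0,0,0,1]])

```text
time_s: 12.25
tcp_pos: [502.1, -322.6, 99.1]
ee_rot: [0.447, 0.894, -0.002, 0.002]
ft_force: [-2.3, -3.0, 8.3]
finger_gap: 0.144
grip_force: 30.0
```

```bash
python3 -c "from plan import *;st()"
```

```text
t 12.25 p [ 502.1 -322.6   99.1] psi 36.87 z [ 0.001 -0.004 -1.   ] F [-2.3 -3.   8.3] T [-0.56  0.58  0.03] gap 0.144 grip 30.00449448823929
```

>>> move_arm(steps=[[0,0,3,0,0,0,1],[0,0,2.5,0,0,0,1],[0,0,0,0,0,0,1]])

```text
time_s: 12.55
tcp_pos: [502.0, -322.8, 99.1]
ee_rot: [0.489, 0.872, -0.002, 0.002]
ft_force: [-2.9, -2.7, 7.4]
finger_gap: 0.147
grip_force: 30.0
```

```bash
python3 -c "from plan import *;st()"
```

```text
t 12.55 p [ 502.  -322.8   99.1] psi 31.42 z [ 0.001 -0.004 -1.   ] F [-2.9 -2.7  7.4] T [-0.63  0.69  0.2 ] gap 0.147 grip 30.03603994846344
```

>>> move_arm(steps=[[0,0,4,0,0,0,1],[0,0,4,0,0,0,1],[0,0,4,0,0,0,1],[0,0,2,0,0,0,1],[0,0,0,0,0,0,1]])

```text
time_s: 13.05
tcp_pos: [501.7, -322.9, 99.1]
ee_rot: [0.592, 0.806, -0.002, 0.002]
ft_force: [-5.0, -4.1, 7.3]
finger_gap: 0.148
grip_force: 30.0
```

```bash
python3 -c "from plan import *;st()"
```

```text
t 13.05 p [ 501.7 -322.9   99.1] psi 17.44 z [ 0.001 -0.005 -1.   ] F [-5.  -4.1  7.3] T [-0.73  0.92  0.1 ] gap 0.148 grip 30.01779466867447
```

>>> move_arm(steps=[[0,0,3,0,0,0,1],[0,0,0,0,0,0,1]])

```text
time_s: 13.25
tcp_pos: [501.6, -322.9, 99.1]
ee_rot: [0.613, 0.79, -0.002, 0.002]
ft_force: [-4.7, -4.1, 8.0]
finger_gap: 0.151
grip_force: 30.0
```

```bash
python3 -c "from plan import *;st()"
```

```text
t 13.25 p [ 501.6 -322.9   99.1] psi 14.41 z [ 0.001 -0.005 -1.   ] F [-4.7 -4.1  8. ] T [-0.74  1.04  0.07] gap 0.151 grip 30.008980929851532
```

>>> move_arm(steps=[[0,0,3,0,0,0,1],[0,0,0,0,0,0,1]])

```text
time_s: 13.45
tcp_pos: [501.6, -322.9, 99.1]
ee_rot: [0.633, 0.774, -0.002, 0.002]
ft_force: [-4.9, -3.5, 8.6]
finger_gap: 0.146
grip_force: 30.0
```

```bash
python3 - <<'E'
from plan import *
st(); s,d=save('side','s9');t,_=save('top','t9')
o=np.hstack([cv2.resize(s[120:190,250:340],(500,389),interpolation=cv2.INTER_CUBIC),cv2.resize(t[180:260,360:420],(292,389),interpolation=cv2.INTER_CUBIC)])
cv2.imwrite('pics/c9.png',o[...,::-1])
E
```

```text
t 13.45 p [ 501.6 -322.9   99.1] psi 11.41 z [ 0.    -0.004 -1.   ] F [-4.9 -3.5  8.6] T [-0.73  1.03  0.16] gap 0.146 grip 30.01259744167328
```

View pics/c9.png

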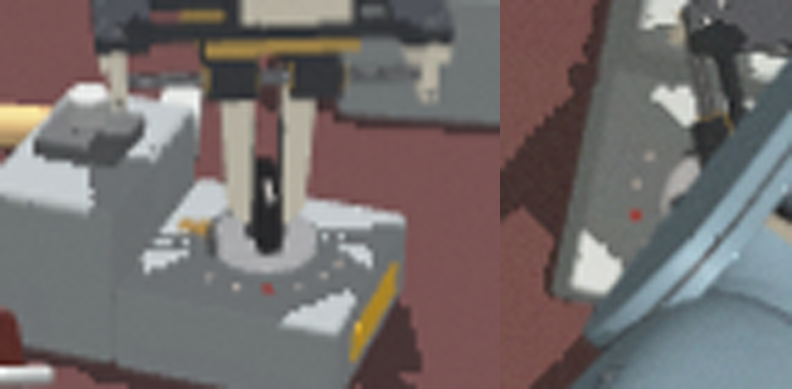

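Side crop: the bar's near end at (266,250) points almost at the red dot at (267,289). I'll check the dot's bearing numerically while adding the last bit.

>>> move_arm(steps=[[0,0,1.5,0,0,0,1],[0,0,1.0,0,0,0,1],[0,0,0,0,0,0,1]])

```text
time_s: 13.85
tcp_pos: [501.5, -322.9, 99.1]
ee_rot: [0.65, 0.76, -0.002, 0.002]
ft_force: [-4.6, -4.4, 9.1]
finger_gap: 0.147
grip_force: 30.0
```

```bash
python3 - <<'E'
from plan import *
from m import *
st(); save('side','s10')
for n,f in(('side','side0'),('top','top0'),('side','s10')):
    W,im,u,v=cloud(n,f);x,y,z=W[...,0],W[...,1],W[...,2]
    near=(abs(x-502)<60)&(abs(y+320)<60)
    red=near&(im[...,0]>1.7*im[...,1])&(im[...,0]>100)&(z<60)&(z>45)&(im[...,2]<1.4*im[...,1])
    c=np.median(W[red],axis=0) if red.any() else None
    wh=near&(z>60)&(z<70)&(im.min(-1)>150); a=np.median(W[wh],axis=0)
    print(f,red.sum(),c,'bearing-90 from axis',[np.degrees(np.arctan2(c[1]-Y,c[0]-X)).round(1)-90 for X,Y in((502,-318),(502,-320.5),(502,-322))])
W,im,u,v=cloud('side','s10');x,y,z=W[...,0],W[...,1],W[...,2]
b=(abs(x-502)<40)&(abs(y+320)<40)&(z>66)&(z<98)&(im.max(-1)<60)
Q=W[b];print('bar',b.sum(),np.percentile(Q,[2,50,98],axis=0).round(1))
E
```

```text
t 13.85 p [ 501.5 -322.9   99.1] psi 8.98 z [ 0.    -0.005 -1.   ] F [-4.6 -4.4  9.1] T [-0.78  1.1   0.21] gap 0.147 grip 30.041831731796265
side0 3 [ 495.24607445 -277.10717217   50.36727658] bearing-90 from axis [np.float64(9.400000000000006), np.float64(8.799999999999997), np.float64(8.599999999999994)]
top0 3 [ 494.95242281 -277.08360119   51.07464204] bearing-90 from axis [np.float64(9.799999999999997), np.float64(9.200000000000003), np.float64(8.900000000000006)]
s10 2 [ 495.10447545 -276.68843126   51.89740071] bearing-90 from axis [np.float64(9.5), np.float64(8.900000000000006), np.float64(8.700000000000003)]
bar 51 [[ 494.2 -337.6   67.7]
 [ 500.5 -295.4   89.4]
 [ 506.9 -291.7   97.4]]
```

```bash
python3 - <<'E'
from plan import *
save('side','s11')
for k in('red_pattern_eye','glue_jar','punch_box','tan_pattern','white_pattern'): print(k,[(np.round(q['xyz']).tolist(),round(q['p'],2)) for q in vision.look_for('side',k)][:4])
st(); print(r.sign_off())
E
```

```text
red_pattern_eye [([368.0, 267.0, 106.0], 0.85), ([578.0, 45.0, 146.0], 0.73), ([655.0, 398.0, 120.0], 0.68)]
glue_jar [([457.0, 71.0, 47.0], 0.76)]
punch_box [([457.0, -60.0, 24.0], 0.84), ([601.0, 50.0, 18.0], 0.62)]
tan_pattern [([599.0, 233.0, 108.0], 0.83)]
white_pattern [([497.0, 250.0, 114.0], 0.56), ([540.0, 254.0, 32.0], 0.35)]
t 14.2 p [ 501.5 -322.9   99.1] psi 9.01 z [ 0.    -0.005 -1.   ] F [-5.7 -3.9  7.6] T [-0.78  1.07  0.22] gap 0.145 grip 30.041606426239014
the job is handed in; nothing more can be done
None
```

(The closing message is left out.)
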